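Take the depth of a blind bore with a rod gauge

ROBOT

A 6-joint arm with a two-finger parallel gripper is mounted at the origin on a cart in front of the work surface, level with it; the furniture and walls round the work are solid. World frame = base frame: x ahead of the robot, y to its left, z up, the work surface at z = 0. Lengths are in m, angles in degrees, forces in N, time in s.
With the tool pointing down it reaches from about 0.275 to 0.75 m from the base axis. Payload 10.2 kg.
Tool frame: the origin (TCP) lies at the very end of the fingers, on their centre line; the grasp point (between the pads) lies robot.tcp_to_grasp behind it (robot.tcp_to_grasp is the distance from the TCP to the grasp point, in m); x points along the fingers, y is the direction in which the jaws open and shut, and the axes are right-handed (so a half turn about x gives the same grasp; the last joint's range is limited). The gripper opens to 85 mm and grips with 20 to 120 N. Pads are 22 mm wide; open, the fingers measure 114 mm over their backs; the gripper's body (76 mm by 85 mm) begins 54 mm behind the grasp point. The pads swing forward as they close: fully open they stand 13 mm farther back than shut.
Start: joints at [-86.654, 17.928, 85.812, -0, 76.261, -12.8], TCP at [0.146, -0.504, 0.231] pointing down, gripper open.
Joint ranges: [-168.41, 168.41], [-55.51, 124.54], [10.69, 146.95], [-70.63, 250.63], [1, 178], [-165.06, 165.06]. Speed limits (degrees/s): [136.94, 136.94, 172.46, 180, 180, 180].

INTERFACE

Orientations are given as a 3x3 rotation matrix whose columns are the frame's x, y, z axes.
In Python, from station import robot gives the robot as it stands. The module is installed in compiled form; this text tells all that it offers.
- The arm moves only by the shell command python3 -m crank 'ROWS' [FORCE]. ROWS is JSON, a list of rows, each a list of 7 numbers: the shift along the tool's x, y, z normalised to -1 to 1, where 1 is 100 mm, then the turn, a rotation vector about the tool's x, y, z normalised to -1 to 1, where 1 is 0.08 rad, then the opening, from -1 (shut) to 1 (fully open). In form: [[tx, ty, tz, rx, ry, rz, hand], ...]. A call has 1 to 8 rows; each row shifts and turns the commanded pose from where the row before left it, along the tool's axes as they then stand; what a row does not reach is not made up. A row lasts 1/12 s, in which the tool goes at most 41.7 mm and 7.16 degrees, less where a joint would pass 70% of its speed; a pose out of reach is approached as far as the arm can. A call with a number of a shift or a turn outside -1 to 1 is refused whole. A call with a gripper value outside its range is refused whole. The fingers move at their own pace and stop on an object; FORCE is the grip in N (left out, the last holds). Time passes only in rows, so rows that do not move let the fingers close. It gives the time, the measured TCP pose, the force and the opening at its end, in the units of the state.
- robot.get_state(): the state, without advancing time (a new reading comes with each control period).
- robot.read_camera(name): name is "side" or "top"; returns (picture, depth): 384x512x3 uint8, blue, green, red; 384x512 float32, m along the optical axis (not along the pixel's ray), 0 where there is no reading.
- robot.calibration(name): a dict with "intrinsics" (3x3 intrinsics, pixels), "view" (4x4, takes a point from world to camera coordinates). Camera axes: x right, y up, looking along -z (the intrinsics and any distortion apply to the point x, -y, -z); pixel columns grow to the right and rows downward; lengths in m; the calibration is good to about 2 mm. A picture is of the moment at which its call begins. calibration takes no time and is no camera call.
- robot.sign_off(): hands the job in, once; it reports no verdict.
The state is a dict: "clock": time; "joint_pos": joint angles; "dq": joint speeds; "joint_efforts": joint torques, N m; "tcp_pos": TCP position; "tool_rot": TCP orientation; "force": force on the tool from outside, world axes, zero at the start; "moment": the same for the moment, N m; "opening": finger opening in m.
Only numpy, scipy, OpenCV 4.12 (cv2) and the standard library are available. Lean on these libraries where they do the work, as an engineer would, in place of code of your own. Each camera call takes 0.05 s, during which the arm holds its last target.

TASK

Take the depth of the narrow, deep bore in the aluminium block with the rod gauge from its stand: gently lower the rod into that bore, not the wide shallow counterbore, until it stands on the bottom, and let go of it so that it rests there by its own weight. Then take the gauge by its stop bar and slide the bar down the rod until it lies on the block's top face, and only after that fold the lock lever down flat onto the bar to hold the stop. Leave the gauge standing in the bore like that, and leave the oil stone, the marker pen and the screwdriver where they lie.

Things in the scene. Friction and masses are not known exactly. Their poses are not given: they have to be found in the camera images.
- gauge_head (a point): centre of the gauge's flat-sided steel head, 14 mm (x) by 16 mm (y) and 22 mm high, the top 22 mm of the gauge. Take the gauge here with the fingers closing along this frame's x (across the stop bar). Gauge frame: z up along the rod, y along the stop bar towards the lock lever. At the start the gauge stands upright in its stand. It weighs about 180 g
- gauge_tip (a point): lower end of the gauge's rod, same axes as gauge_head and 89 mm below it; the whole gauge is 100 mm long, the rod 10 mm in diameter with a small chamfer at its flat end, so it stands upright by itself on a flat bottom
- stop_foot (a point): underside of the sliding stop bar on the rod's axis; x, y, z as the gauge's. The bar is dark steel, 16 mm wide (x), 12 mm thick (z), reaching to y = -65 mm on the plain arm and +59 mm on the arm with the lever; a 24 x 26 mm boss in its middle is 16 mm high. Friction of about 3 N holds it wherever it is slid on the rod
- stop_grip (a point): centre of the bar's plain arm (the arm without a lever), 48 mm from the rod's axis (y = -48 mm), 6 mm above the bar's underside: the place to take the bar from above, fingers closing along x over its 16 mm width
- stop (a joint): how far the stop bar has slid down the rod, m: 0 = up against the head (its underside then 62 mm above the rod's tip), at most 0.045; starts at 0.002 to 0.008. Its underside touches the block's face when this is 0.062 less the bore's depth
- lock_lever (a joint): angle of the steel lock lever on the stop bar, rad: 0 = folded flat on the bar (locked), 0.65 to 0.95 at the start (raised). It stays where it is left; pressing its pad down takes about 2 N
- lever_pad (a point): top of the pad (16 x 12 mm) at the free end of the lock lever, 34 mm from its hinge. The hinge pin runs along x, 19 mm from the rod's axis on the +y arm and 15.5 mm above the bar's underside; with the lever flat the pad's top lies 53 mm from the rod's axis and 19 mm above the bar's underside
- bore_mouth (a point): centre of the mouth of the narrow bore, level with the block's top face, z up. The block is aluminium, fixed, 120 (x) by 90 (y) by 56 mm high; its middle lies 22 mm from here in -x. The bore is 11.4 mm in diameter with a 2 mm chamfer at its mouth. The other hole, 52 mm from here in -x, is a counterbore 29 mm wide and 12 mm deep: not the one to measure
- bore_bottom (a point): centre of the flat bottom of the narrow bore; its depth below bore_mouth is 32 to 44 mm and differs from start to start
- bore_floor: the floor of the narrow bore; origin at the centre of its upper face
- stand_socket (a point): mouth of the socket in the gauge's stand (40 mm high, round foot 72 mm across, square black socket 32 mm wide), fixed; the rod stands 28 mm deep in it at the start
- gauge: the whole rod gauge; origin at the rod's tip, axes as gauge_head
- oil_stone: green dressing stone stick 25 x 100 x 13 mm lying between stand and block, loose: leave it
- marker: marker pen 17 x 135 x 16 mm near the front edge, loose: leave it
- driver: screwdriver 22 x 159 x 21 mm near the front edge, loose: leave it
There are look-alikes about, which are no part of the job. Of the things shaped like the part that bears bore_mouth, the aluminium one is meant.

How it is judged:
By the outcome, as a careful person would: the job done as asked, in the order asked, and still so for the second after the job is handed in, with the robot touching nothing.
It also fails if it takes over 58 s, if anything falls off the work surface, if the arm or the gripper's body presses on something with over 40 N, if the wrist force passes 120 N, or if a joint passes its speed limit or range.

## Working session

There is one attempt and no reset: what is moved stays moved. The work goes in short steps, Python scripts to look and compute and a shell command to move; the robot and the scene stay as the last step left them, time stands still between calls to the robot, and variables do not carry over. Pictures are saved under pics/ and viewed, and the job is handed in when it is done.

```bash
mkdir -p pics; python3 - <<'E'
from station import robot
import cv2,numpy as np
print(robot.get_state(), robot.tcp_to_grasp)
for n in("side","top"):
    p,d=robot.read_camera(n); cv2.imwrite(f"pics/{n}0.png",p); np.save(f"pics/{n}0.npy",d)
    print(n,robot.calibration(n))
E
```

```text
{'clock': 0.0, 'joint_pos': array([-8.66524829e+01,  1.79589840e+01,  8.58551686e+01,  1.01693621e-03,
        7.62604925e+01, -1.28010992e+01]), 'dq': array([-0.05693503, -0.05437901,  0.02300809,  0.05396497,  0.01377216,
       -0.02846344]), 'joint_efforts': array([-4.90345002e-06, -4.12262464e+01, -2.59742564e+01, -1.92603352e-04,
        4.16200128e-03, -1.46199307e-05]), 'tcp_pos': array([ 0.14598433, -0.50402207,  0.23073157]), 'tool_rot': array([[-5.88615939e-05,  2.78125691e-01, -9.60544687e-01],
       [ 1.30158621e-03, -9.60543854e-01, -2.78125530e-01],
       [-9.99999151e-01, -1.26660263e-03, -3.05465422e-04]]), 'force': array([-0.76564471, -0.06383225, -0.77104267]), 'moment': array([-0.00864551,  0.0016703 ,  0.02269008]), 'opening': 0.08541184310694643} 0.0187
side {'intrinsics': array([[397.21307989,   0.        , 253.75435475],
       [  0.        , 397.21307989, 188.52358552],
       [  0.        ,   0.        ,   1.        ]]), 'view': array([[ 0.99681763, -0.07831844, -0.01486019, -0.44762206],
       [ 0.05128713,  0.48737584,  0.87168482, -0.11829306],
       [-0.0610265 , -0.86967293,  0.48984156, -0.98616545],
       [ 0.        ,  0.        ,  0.        ,  1.        ]])}
top {'intrinsics': array([[408.27143585,   0.        , 252.48822582],
       [  0.        , 408.27143585, 187.72919163],
       [  0.        ,   0.        ,   1.        ]]), 'view': array([[-0.00824671, -0.99985533, -0.01487661,  0.07300468],
       [ 0.99738056, -0.0092936 ,  0.07173323, -0.46136402],
       [-0.07186111, -0.01424608,  0.9973129 , -1.11559747],
       [ 0.        ,  0.        ,  0.        ,  1.        ]])}
```

View pics/side0.png

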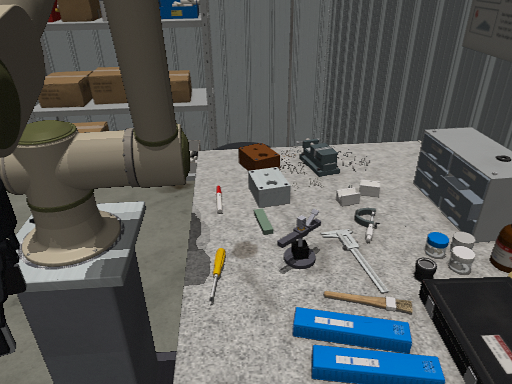

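View pics/top0.png

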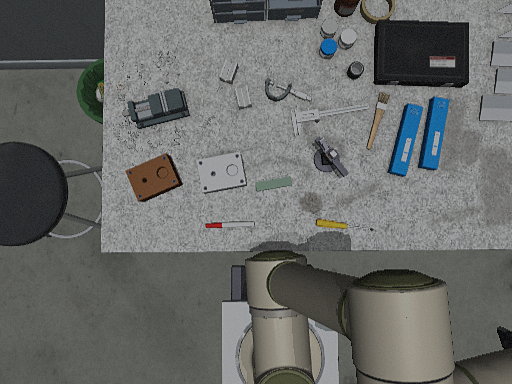

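The side view shows the stand with the gauge at about (300,240) and the aluminium block at (268,185). In the top view the gauge is at (328,155) and the block at (221,172). The copper look-alike is further left. I'll enlarge these areas next.

```bash
python3 - <<'E'
import cv2
p=cv2.imread("pics/side0.png");t=cv2.imread("pics/top0.png")
a=cv2.resize(t[120:210,185:295],None,fx=7,fy=6.6,interpolation=cv2.INTER_CUBIC)
a=cv2.resize(t[140:205,185:265],None,fx=8,fy=8,interpolation=cv2.INTER_CUBIC);cv2.imwrite("pics/tb.png",a)
a=cv2.resize(t[125:185,295:365],None,fx=10,fy=10,interpolation=cv2.INTER_CUBIC);cv2.imwrite("pics/tg.png",a)
a=cv2.resize(p[200:275,270:350],None,fx=8,fy=8,interpolation=cv2.INTER_CUBIC);cv2.imwrite("pics/sg.png",a)
a=cv2.resize(p[160:215,235:305],None,fx=10,fy=10,interpolation=cv2.INTER_CUBIC);cv2.imwrite("pics/sb.png",a)
E
```

```text
(no output)
```

View pics/tb.png

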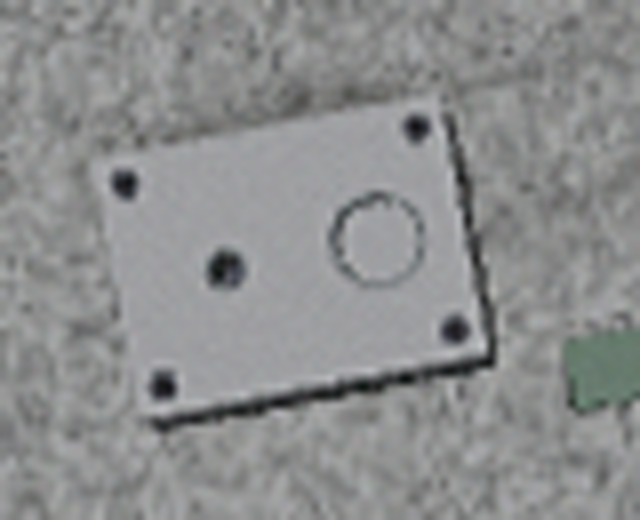

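View pics/tg.png

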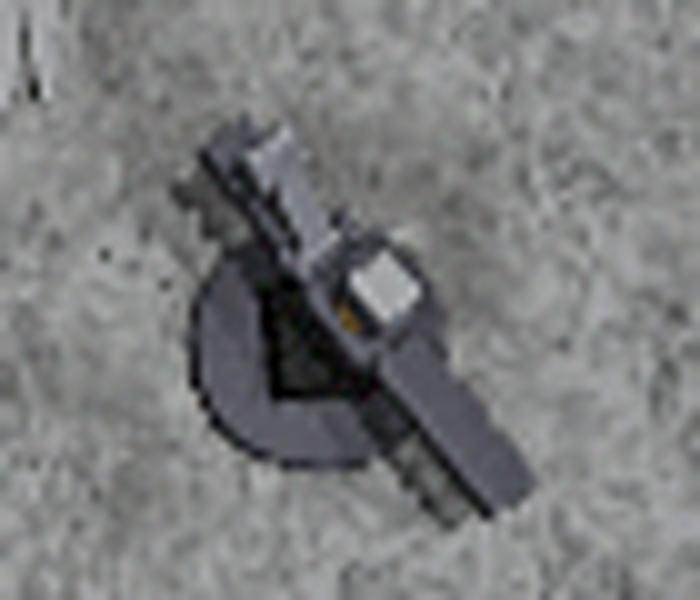

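View pics/sg.png

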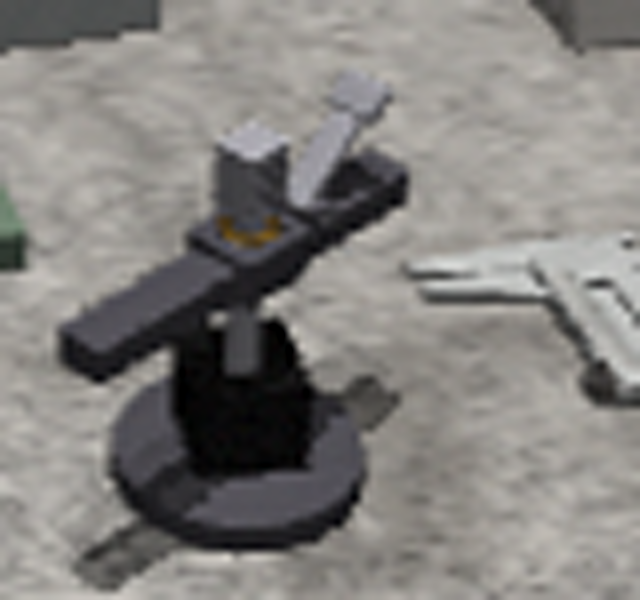

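View pics/sb.png

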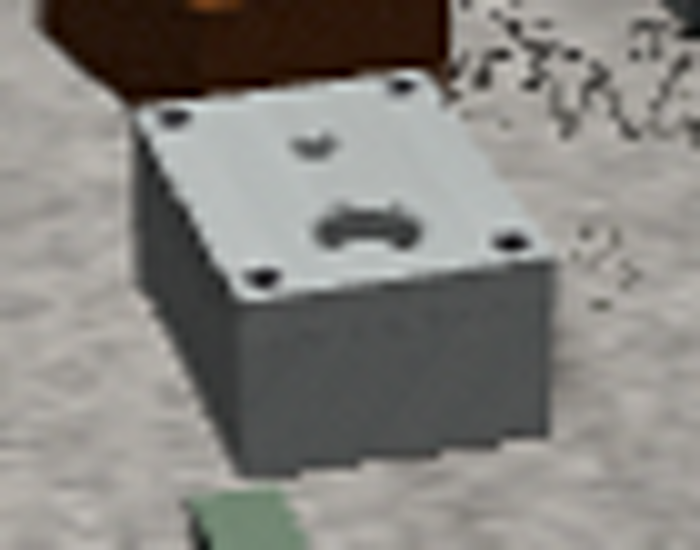

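```bash
cat > h.py <<'E'
import numpy as np, cv2
from station import robot
def ray(n,u,v):
    c=robot.calibration(n);K=c["intrinsics"];V=c["view"];R=V[:3,:3];t=V[:3,3]
    d=np.array([(u-K[0,2])/K[0,0],-(v-K[1,2])/K[1,1],-1.]);return -R.T@t,R.T@d
def onz(n,u,v,z):
    o,d=ray(n,u,v);return o+d*(z-o[2])/d[2]
def proj(n,P):
    c=robot.calibration(n);K=c["intrinsics"];V=c["view"]
    q=V[:3,:3]@np.array(P)+V[:3,3];return K[0,0]*q[0]/-q[2]+K[0,2],K[1,1]*q[1]/q[2]+K[1,2]
def cr(x,y,f,u0,v0): return (x+.5)/f-.5+u0,(y+.5)/f-.5+v0
def plan(p,yaw=None):
    """shift to world p in tool axes (100mm units); yaw = desired world angle deg of tool y (mod 180)"""
    s=robot.get_state();R=s["tool_rot"]
    print("shift",np.round(R.T@(np.array(p)-s["tcp_pos"])/0.1,3),"tcp",np.round(s["tcp_pos"],4))
    a=np.degrees(np.arctan2(R[1,1],R[0,1]));print("tool y yaw",round(a,2),"q6",s["joint_pos"][5].round(1))
    if yaw is not None:
        # tool x is down: +rx lowers world yaw
        for k in(-180,0,180):
            d=(yaw-a+k+270)%360-270 if False else yaw-a+k
            print(" rx rad units(0.08)",round(-np.radians(d)/0.08,2),"deg",round(d,1))
E
python3 - <<'E'
from h import *
np.set_printoptions(precision=4,suppress=True)
tb=lambda x,y:onz("top",*cr(x,y,8,185,140),.056)
bore=tb(226,269);cb=tb(378,239)
print("bore,cb top",bore,cb,np.linalg.norm(bore-cb))
print("corners",[tb(*q)[:2] for q in[(98,160),(440,93),(490,357),(155,420)]])
sb=lambda x,y:onz("side",*cr(x,y,10,235,160),.056)
print("side bore",sb(315,145),"cb",sb(368,230))
sc=[sb(*q)[:2] for q in[(135,108),(430,70),(552,260),(240,298)]];print("side corners",sc,np.mean(sc,0))
tg=lambda x,y,z:onz("top",*cr(x,y,10,295,125),z)
print("head top",tg(385,286,.112)); 
print("head corners",[tg(*q,.112)[:2] for q in[(345,286),(388,248),(422,285),(383,325)]])
print("plain end",tg(517,492,.081),"lever arm end",tg(222,137,.081))
sg=lambda x,y,z:onz("side",*cr(x,y,8,270,200),z)
print("side head",sg(252,140,.112))
print("plain end",sg(65,342,.081), "edge corners", sg(62,335,.081),sg(100,362,.081))
print("socket top side", )
d=np.load("pics/top0.npy");o=0
for (u,v) in [(333,153),(340,165),(345,172),(222,185),(212,155)]:
    q,dd=ray("top",u,v);print(u,v,(q+dd*d[v,u]))
E
```

```text
bore,cb top [0.4994 0.1748 0.056 ] [0.509  0.1236 0.056 ] 0.05209155706841022
corners [array([0.5368, 0.218 ]), array([0.5583, 0.1024]), array([0.4689, 0.0862]), array([0.4487, 0.1987])]
side bore [0.4991 0.1754 0.056 ] cb [0.5083 0.1229 0.056 ]
side corners [array([0.4492, 0.2046]), array([0.5383, 0.2202]), array([0.556 , 0.1006]), array([0.4697, 0.0886])] [0.5033 0.1535]
head top [ 0.5416 -0.1385  0.112 ]
head corners [array([ 0.5417, -0.1284]), array([ 0.5514, -0.1395]), array([ 0.5418, -0.1479]), array([ 0.5316, -0.1378])]
plain end [ 0.4917 -0.1775  0.081 ] lever arm end [ 0.5865 -0.1023  0.081 ]
side head [ 0.5406 -0.1388  0.112 ]
plain end [ 0.4856 -0.1808  0.081 ] edge corners [ 0.4852 -0.1778  0.081 ] [ 0.4933 -0.19    0.081 ]
socket top side
333 153 [ 0.5423 -0.1387  0.1104]
340 165 [ 0.5149 -0.1616  0.0814]
345 172 [ 0.4965 -0.1745  0.08  ]
222 185 [0.4676 0.1505 0.0524]
212 155 [ 0.5577  0.1836 -0.0024]
```

Side and top views agree to within 1 mm. The bore is at (0.499, 0.175) and the head at (0.541, -0.139). The bar's +y axis points at about 38° yaw. I'll place the gauge with its lever over the block's -x side so the block supports it. That means gripping with tool y at yaw 128°.

```bash
python3 - <<'E'
from h import *
plan([0.5411,-0.1387,0.15],128.4)
p=cv2.imread("pics/top0.png")[130:182,305:355]
cv2.imwrite("pics/tg2.png",cv2.resize(p,None,fx=11,fy=11,interpolation=cv2.INTER_LANCZOS4))
E
```

```text
shift [ 0.812 -2.41  -4.811] tcp [ 0.1459 -0.5041  0.2308]
tool y yaw -73.86 q6 -12.8
 rx rad units(0.08) -4.86 deg 22.3
 rx rad units(0.08) -44.13 deg 202.3
 rx rad units(0.08) -83.4 deg 382.3
```

View pics/tg2.png

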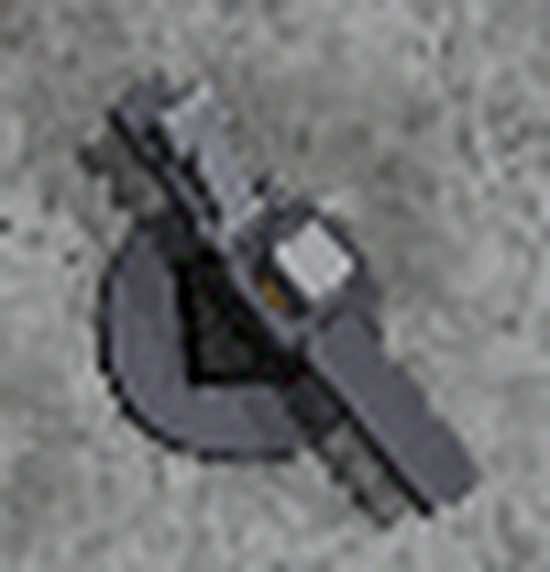

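```bash
python3 -m crank '[[0.05,-0.15,-0.3,0,0,0,1],[0.05,-0.15,-0.3,0,0,0,1],[0.05,-0.15,-0.3,0,0,0,1],[0.05,-0.15,-0.3,0,0,0,1],[0.05,-0.15,-0.3,0,0,0,1],[0.05,-0.15,-0.3,0,0,0,1],[0.05,-0.15,-0.3,0,0,0,1],[0.05,-0.15,-0.3,0,0,0,1]]' 30 && python3 -m crank '[[0.05,-0.15,-0.3,0,0,0,1],[0.05,-0.15,-0.3,0,0,0,1],[0.05,-0.15,-0.3,0,0,0,1],[0.05,-0.15,-0.3,0,0,0,1],[0.05,-0.15,-0.3,0,0,0,1],[0.05,-0.15,-0.3,0,0,0,1],[0.05,-0.15,-0.3,0,0,0,1],[0.05,-0.15,-0.3,0,0,0,1]]'
python3 -m crank '[[0,0,0,-1,0,0,0],[0,0,0,-1,0,0,0],[0,0,0,-1,0,0,0],[0,0,0,-1,0,0,0],[0,0,0,-1,0,0,0],[0,0,0,-1,0,0,0],[0,0,0,-1,0,0,0],[0,0,0,-1,0,0,0]]'
```

```text
clock: 0.77
tcp_pos: [0.344, -0.3209, 0.1909]
tool_rot: [[-0.0, 0.278, -0.961], [0.0, -0.961, -0.278], [-1.0, -0.0, 0.0]]
force: [0.5, -1.7, 0.5]
opening: 0.0849
clock: 1.43
tcp_pos: [0.5412, -0.1388, 0.1507]
tool_rot: [[-0.001, 0.278, -0.961], [0.0, -0.961, -0.278], [-1.0, -0.0, 0.001]]
force: [-0.6, -0.8, 0.0]
opening: 0.0853
clock: 2.1
tcp_pos: [0.5401, -0.1402, 0.1509]
tool_rot: [[-0.001, 0.799, -0.601], [0.0, -0.601, -0.799], [-1.0, -0.001, 0.0]]
force: [-0.2, 0.2, -0.3]
opening: 0.0427
```

```bash
R='';
python3 -m crank '[[0,0,0,-1,0,0,0],[0,0,0,-1,0,0,0],[0,0,0,-1,0,0,0],[0,0,0,-1,0,0,0],[0,0,0,-1,0,0,0],[0,0,0,-1,0,0,0],[0,0,0,-1,0,0,0],[0,0,0,-1,0,0,0]]' >/dev/null
python3 -m crank '[[0,0,0,-1,0,0,0],[0,0,0,-1,0,0,0],[0,0,0,-1,0,0,0],[0,0,0,-1,0,0,0],[0,0,0,-1,0,0,0],[0,0,0,-1,0,0,0],[0,0,0,-1,0,0,0],[0,0,0,-1,0,0,0]]' >/dev/null
python3 -m crank '[[0,0,0,-1,0,0,0],[0,0,0,-1,0,0,0],[0,0,0,-1,0,0,0],[0,0,0,-1,0,0,0],[0,0,0,-1,0,0,0],[0,0,0,-1,0,0,0],[0,0,0,-1,0,0,0],[0,0,0,-1,0,0,0]]' >/dev/null
python3 -m crank '[[0,0,0,-1,0,0,0],[0,0,0,-1,0,0,0],[0,0,0,-1,0,0,0],[0,0,0,-1,0,0,0],[0,0,0,-1,0,0,0],[0,0,0,-1,0,0,0],[0,0,0,-1,0,0,0],[0,0,0,-1,0,0,0]]' >/dev/null
python3 -m crank '[[0,0,0,-1,0,0,0],[0,0,0,-1,0,0,0],[0,0,0,-1,0,0,0],[0,0,0,-1,0,0,0],[0,0,0,-0.1,0,0,0],[0,0,0,0,0,0,0]]'
python3 - <<'E'
from h import *
plan([0.5411,-0.1387,0.095],128.6)
p,d=robot.read_camera("side");cv2.imwrite("pics/s1.png",cv2.resize(p[130:280,230:400],None,fx=4,fy=4,interpolation=cv2.INTER_CUBIC))
E
```

```text
clock: 5.27
tcp_pos: [0.5402, -0.1402, 0.1511]
tool_rot: [[-0.0, -0.618, 0.786], [0.0, 0.786, 0.618], [-1.0, 0.0, -0.0]]
force: [-0.1, -0.4, 0.2]
opening: 0.0425
shift [0.561 0.006 0.017] tcp [ 0.5402 -0.1402  0.1511]
tool y yaw 128.19 q6 -154.8
 rx rad units(0.08) 39.18 deg -179.6
 rx rad units(0.08) -0.09 deg 0.4
 rx rad units(0.08) -39.36 deg 180.4
```

View pics/s1.png

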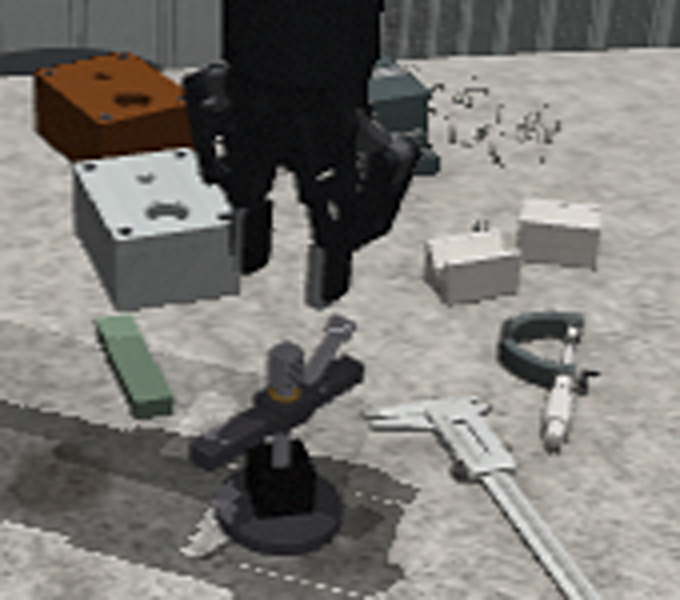

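The fingers straddle the head (crop pixel ~(285,370)) with the jaws along the gauge's x. Next I'll descend and close.

```bash

python3 -m crank '[[0.1,0.01,0.02,-0.1,0,0,0],[0.1,0,0,0,0,0,0],[0.1,0,0,0,0,0,0],[0.1,0,0,0,0,0,0],[0.1,0,0,0,0,0,0],[0.06,0,0,0,0,0,0],[0.04,0,0,0,0,0,0],[0,0,0,0,0,0,0]]' 
python3 -m crank '[[0,0,0,0,0,0,-1],[0,0,0,0,0,0,-1],[0,0,0,0,0,0,-1],[0,0,0,0,0,0,-1],[0,0,0,0,0,0,-1],[0,0,0,0,0,0,-1],[0,0,0,0,0,0,-1],[0,0,0,0,0,0,-1]]' 40
python3 - <<'E'
from h import *
p,d=robot.read_camera("side");cv2.imwrite("pics/s2.png",cv2.resize(p[170:280,250:360],None,fx=5,fy=5,interpolation=cv2.INTER_CUBIC))
E
```

```text
clock: 5.98
tcp_pos: [0.541, -0.1381, 0.0904]
tool_rot: [[-0.001, -0.626, 0.78], [0.001, 0.78, 0.626], [-1.0, 0.001, -0.001]]
force: [0.4, -0.1, 0.3]
opening: 0.0429
clock: 6.65
tcp_pos: [0.5416, -0.1385, 0.0919]
tool_rot: [[0.001, -0.626, 0.78], [-0.001, 0.78, 0.626], [-1.0, -0.001, 0.001]]
force: [-0.8, 0.6, 5.9]
opening: 0.0128
```

View pics/s2.png

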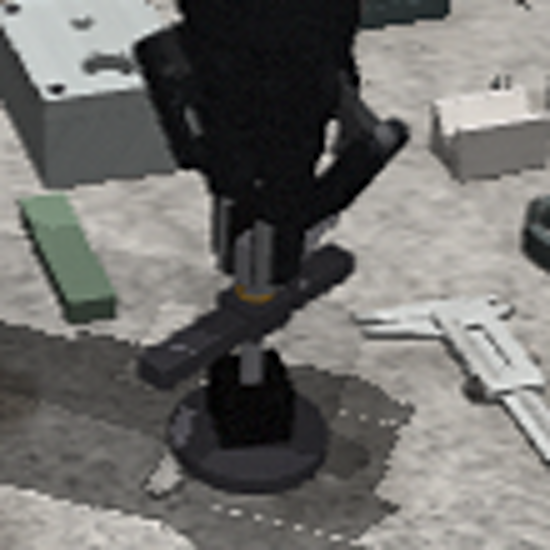

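```bash

python3 -m crank '[[-0.03,0,0,0,0,0,-1],[-0.05,0,0,0,0,0,-1],[-0.1,0,0,0,0,0,-1],[-0.15,0,0,0,0,0,-1],[-0.2,0,0,0,0,0,-1],[-0.2,0,0,0,0,0,-1],[-0.1,0,0,0,0,0,-1],[0,0,0,0,0,0,-1]]' 
python3 - <<'E'
from h import *
p,d=robot.read_camera("side");cv2.imwrite("pics/s3.png",cv2.resize(p[130:280,230:380],None,fx=4,fy=4,interpolation=cv2.INTER_CUBIC))
plan([.4992,.1751,.18],10.4)
E
```

```text
clock: 7.37
tcp_pos: [0.5421, -0.1386, 0.1768]
tool_rot: [[0.004, -0.626, 0.78], [-0.002, 0.78, 0.626], [-1.0, -0.004, 0.002]]
force: [0.6, -0.2, -1.4]
opening: 0.0126
shift [-0.053  2.709  1.632] tcp [ 0.5414 -0.1383  0.1749]
tool y yaw 128.75 q6 -155.1
 rx rad units(0.08) 65.09 deg -298.3
 rx rad units(0.08) 25.82 deg -118.3
 rx rad units(0.08) -13.45 deg 61.7
```

View pics/s3.png

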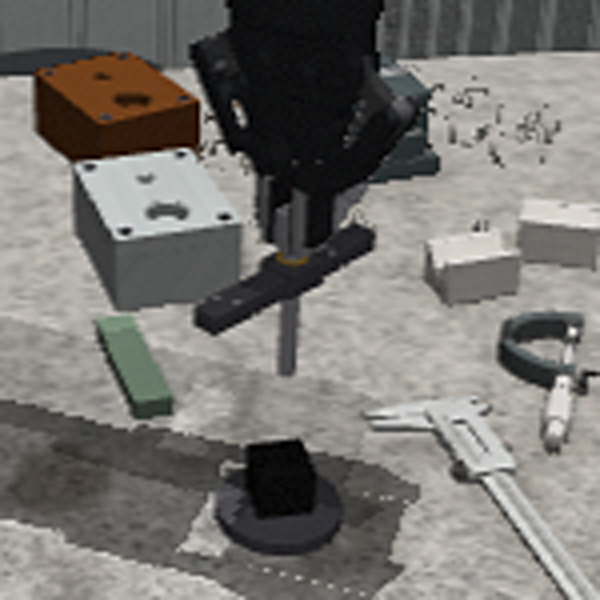

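The gauge is held upright and clear of the stand. Next I'll turn it -118° and carry it over.

```bash

python3 -m crank '[[0,0,0,0.6,0,0,-1],[0,0,0,1,0,0,-1],[0,0,0,1,0,0,-1],[0,0,0,1,0,0,-1],[0,0,0,1,0,0,-1],[0,0,0,1,0,0,-1],[0,0,0,1,0,0,-1],[0,0,0,1,0,0,-1]]' >/dev/null
python3 -m crank '[[0,0,0,1,0,0,-1],[0,0,0,1,0,0,-1],[0,0,0,1,0,0,-1],[0,0,0,1,0,0,-1],[0,0,0,1,0,0,-1],[0,0,0,1,0,0,-1],[0,0,0,1,0,0,-1],[0,0,0,1,0,0,-1]]' >/dev/null
python3 -m crank '[[0,0,0,1,0,0,-1],[0,0,0,1,0,0,-1],[0,0,0,1,0,0,-1],[0,0,0,1,0,0,-1],[0,0,0,1,0,0,-1],[0,0,0,1,0,0,-1],[0,0,0,1,0,0,-1],[0,0,0,1,0,0,-1]]' >/dev/null
python3 -m crank '[[0,0,0,1,0,0,-1],[0,0,0,0.2,0,0,-1],[0,0,0,0,0,0,-1]]'
python3 - <<'E'
from h import *
plan([.4992,.1751,.175],10.4)
E
```

```text
clock: 9.67
tcp_pos: [0.5408, -0.1381, 0.1732]
tool_rot: [[-0.002, 0.965, 0.261], [0.001, 0.261, -0.965], [-1.0, -0.002, -0.001]]
force: [0.9, -0.5, -2.4]
opening: 0.0135
shift [-0.015  0.416 -3.132] tcp [ 0.5408 -0.1381  0.1732]
tool y yaw 15.13 q6 -41.5
 rx rad units(0.08) 40.3 deg -184.7
 rx rad units(0.08) 1.03 deg -4.7
 rx rad units(0.08) -38.24 deg 175.3
```

```bash

python3 -m crank '[[0,0.02,-0.15,0,0,0,-1],[0,0.04,-0.3,0,0,0,-1],[0,0.04,-0.3,0,0,0,-1],[0,0.04,-0.3,0,0,0,-1],[0,0.04,-0.3,0,0,0,-1],[0,0.04,-0.3,0,0,0,-1],[0,0.04,-0.3,0,0,0,-1],[0,0.04,-0.3,0,0,0,-1]]' >/dev/null
python3 -m crank '[[0,0.04,-0.3,0,0,0,-1],[0,0.04,-0.3,0,0,0,-1],[0,0.04,-0.28,0,0,0,-1],[0,0.0,0,0.6,0,0,-1],[0,0,0,0.43,0,0,-1],[0,0,0,0,0,0,-1]]'
python3 - <<'E'
from h import *
plan([.4992,.1751,.175],10.4)
for n in("side","top"):
    p,d=robot.read_camera(n);cv2.imwrite(f"pics/{n}4.png",p);np.save(f"pics/{n}4.npy",d)
p=cv2.imread("pics/side4.png")
cv2.imwrite("pics/s4.png",cv2.resize(p[110:220,205:325],None,fx=5,fy=5,interpolation=cv2.INTER_CUBIC))
p=cv2.imread("pics/top4.png")
cv2.imwrite("pics/t4.png",cv2.resize(p[110:210,165:285],None,fx=5,fy=5,interpolation=cv2.INTER_CUBIC))
E
```

```text
clock: 10.83
tcp_pos: [0.4996, 0.176, 0.174]
tool_rot: [[-0.001, 0.983, 0.182], [0.0, 0.182, -0.983], [-1.0, -0.001, -0.0]]
force: [0.7, -0.2, -1.9]
opening: 0.0131
shift [-0.01  -0.006  0.008] tcp [0.4996 0.176  0.174 ]
tool y yaw 10.46 q6 -3.7
 rx rad units(0.08) 39.28 deg -180.1
 rx rad units(0.08) 0.01 deg -0.1
 rx rad units(0.08) -39.26 deg 179.9
```

View pics/s4.png

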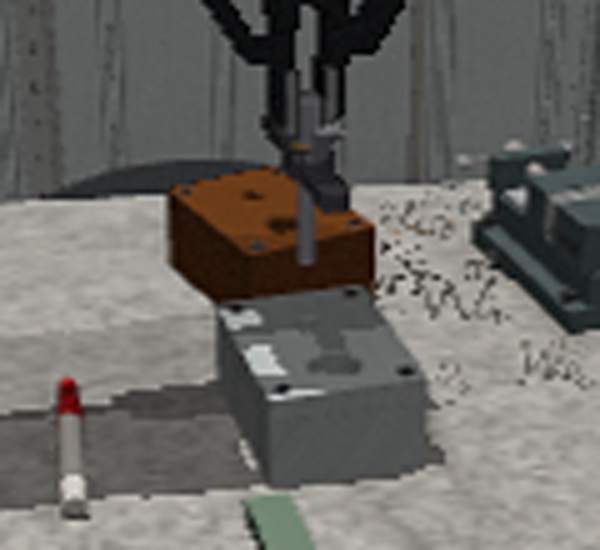

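View pics/t4.png

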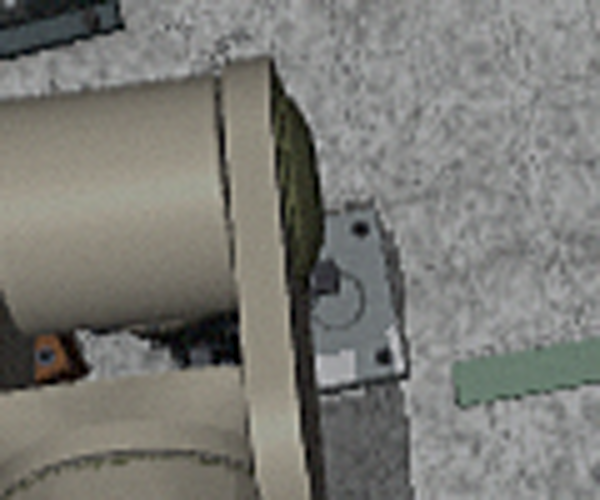

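```bash
python3 - <<'E'
from h import *
np.set_printoptions(precision=4,suppress=True)
p=cv2.imread("pics/side4.png")
cv2.imwrite("pics/s4b.png",cv2.resize(p[118:172,245:290],None,fx=11,fy=11,interpolation=cv2.INTER_CUBIC))
print(proj("side",[.4992,.1751,.094]),proj("side",[.4992,.1756,.13]), proj("side",[.4992,.1756,.194]))
E
```

```text
(np.float64(266.0927529315951), np.float64(162.13832201471783)) (np.float64(266.0784298143209), np.float64(150.36675125244423)) (np.float64(266.0864234835817), np.float64(128.62651443118753))
```

View pics/s4b.png

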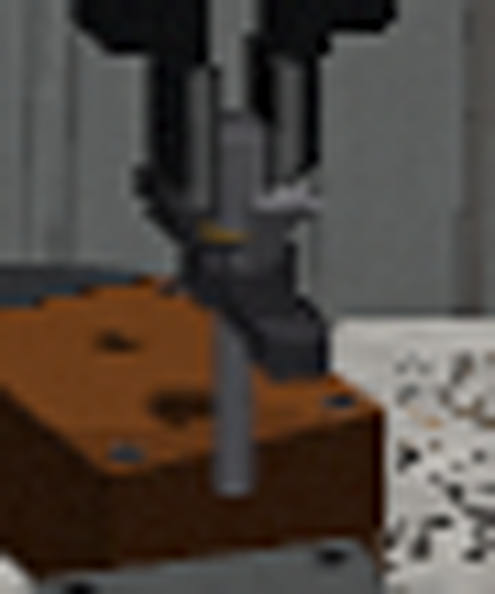

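The rod tip is at side pixel ~(265.8, 161.5), against (266.1, 162.1) expected for the bore axis. That is about 1.3 mm too far in +y. I'll correct it and descend.

```bash

python3 -m crank '[[0.05,0,0.006,0,0,0,-1],[0.1,0,0.006,0,0,0,-1],[0.1,0,0,0,0,0,-1],[0.03,0,0,0,0,0,-1],[0,0,0,0,0,0,-1]]'
python3 -m crank '[[0.03,0,0,0,0,0,-1],[0.03,0,0,0,0,0,-1],[0.03,0,0,0,0,0,-1],[0.03,0,0,0,0,0,-1],[0,0,0,0,0,0,-1]]'
python3 - <<'E'
from h import *
p,d=robot.read_camera("side");cv2.imwrite("pics/s5.png",cv2.resize(p[130:200,230:310],None,fx=8,fy=8,interpolation=cv2.INTER_CUBIC))
E
```

```text
clock: 11.35
tcp_pos: [0.5, 0.1735, 0.1448]
tool_rot: [[-0.003, 0.984, 0.18], [-0.0, 0.18, -0.984], [-1.0, -0.003, -0.0]]
force: [-0.2, 0.7, -0.9]
opening: 0.0132
clock: 11.77
tcp_pos: [0.5011, 0.1738, 0.1351]
tool_rot: [[0.001, 0.984, 0.18], [0.0, 0.18, -0.984], [-1.0, 0.001, 0.0]]
force: [-2.1, -0.1, 6.4]
opening: 0.0133
```

View pics/s5.png

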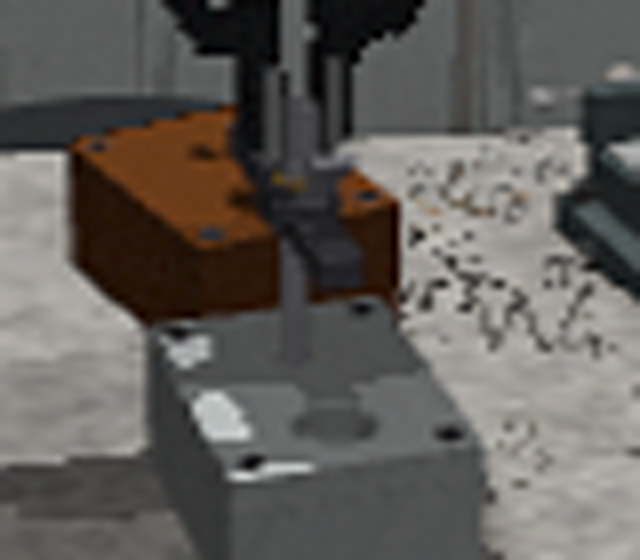

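Contact at mouth level: 6.4 N up, 2.1 N toward -x. I'll back off slightly, shift toward -x and continue gently.

```bash

python3 -m crank '[[-0.01,-0.006,0,0,0,0,-1],[0,-0.006,-0.006,0,0,0,-1],[0.01,0,0,0,0,0,-1],[0.015,0,0,0,0,0,-1],[0.015,0,0,0,0,0,-1],[0,0,0,0,0,0,-1]]'
python3 -c "
from station import robot
s=robot.get_state();print(s['tcp_pos'],s['force'],s['moment'])"
```

```text
clock: 12.32
tcp_pos: [0.4995, 0.1744, 0.1313]
tool_rot: [[0.001, 0.984, 0.18], [0.001, 0.18, -0.984], [-1.0, 0.001, -0.001]]
force: [1.1, 2.0, -0.4]
opening: 0.0129
[0.49946033 0.17436265 0.1312602 ] [ 1.06556272  1.98208844 -0.41406981] [ 0.48406879 -0.36590283 -0.00803253]
```

```bash

python3 -m crank '[[0.02,0,-0.005,0,0,0,-1],[0.03,0,0,0,0,0,-1],[0.03,0,0,0,0,0,-1],[0.03,0,0,0,0,0,-1],[0,0,0,0,0,0,-1]]'
python3 -m crank '[[0.03,0,0,0,0,0,-1],[0.03,0,0,0,0,0,-1],[0.02,0,0,0,0,0,-1],[0,0,0,0,0,0,-1]]'
```

```text
clock: 12.73
tcp_pos: [0.4991, 0.1747, 0.1195]
tool_rot: [[-0.001, 0.984, 0.18], [0.0, 0.18, -0.984], [-1.0, -0.001, -0.0]]
force: [2.5, 2.1, -5.2]
opening: 0.0132
clock: 13.07
tcp_pos: [0.4992, 0.1746, 0.1118]
tool_rot: [[-0.0, 0.984, 0.18], [0.0, 0.18, -0.984], [-1.0, -0.0, -0.0]]
force: [3.3, 3.0, -4.8]
opening: 0.0129
```

```bash

python3 -m crank '[[0.02,0.005,-0.005,0,0,0,-1],[0.02,0,0,0,0,0,-1],[0.01,0,0,0,0,0,-1],[0,0,0,0,0,0,-1]]'
python3 -m crank '[[0.01,0,0,0,0,0,-1],[0.01,0,0,0,0,0,-1],[0.01,0,0,0,0,0,-1],[0,0,0,0,0,0,-1]]'
```

```text
clock: 13.4
tcp_pos: [0.4994, 0.175, 0.1069]
tool_rot: [[-0.001, 0.984, 0.18], [-0.0, 0.18, -0.984], [-1.0, -0.001, 0.0]]
force: [1.1, 0.8, -2.5]
opening: 0.0128
clock: 13.73
tcp_pos: [0.4995, 0.1751, 0.1041]
tool_rot: [[-0.0, 0.984, 0.18], [-0.0, 0.18, -0.984], [-1.0, -0.0, 0.0]]
force: [0.6, 1.1, -1.0]
opening: 0.0134
```

```bash

python3 -m crank '[[0.01,0,0,0,0,0,-1],[0.01,0,0,0,0,0,-1],[0.01,0,0,0,0,0,-1],[0,0,0,0,0,0,-1]]'
python3 -m crank '[[0.01,0,0,0,0,0,-1],[0.01,0,0,0,0,0,-1],[0,0,0,0,0,0,-1]]'
```

```text
clock: 14.07
tcp_pos: [0.4996, 0.1751, 0.1011]
tool_rot: [[-0.0, 0.984, 0.18], [-0.0, 0.18, -0.984], [-1.0, -0.0, -0.0]]
force: [0.3, 0.2, -2.1]
opening: 0.0127
clock: 14.32
tcp_pos: [0.4996, 0.1751, 0.0991]
tool_rot: [[-0.0, 0.984, 0.18], [-0.0, 0.18, -0.984], [-1.0, -0.0, -0.0]]
force: [0.6, -0.4, -1.8]
opening: 0.013
```

```bash

python3 -m crank '[[0.01,0,0,0,0,0,-1],[0.01,0,0,0,0,0,-1],[0,0,0,0,0,0,-1]]'
python3 -m crank '[[0.01,0,0,0,0,0,-1],[0.01,0,0,0,0,0,-1],[0,0,0,0,0,0,-1]]'
```

```text
clock: 14.57
tcp_pos: [0.4996, 0.1752, 0.0971]
tool_rot: [[-0.0, 0.984, 0.18], [-0.0, 0.18, -0.984], [-1.0, -0.0, -0.0]]
force: [0.3, -0.3, -2.8]
opening: 0.0128
clock: 14.82
tcp_pos: [0.4996, 0.1752, 0.0951]
tool_rot: [[-0.0, 0.984, 0.18], [-0.0, 0.18, -0.984], [-1.0, -0.0, -0.0]]
force: [-0.5, 0.7, -1.8]
opening: 0.013
```

```bash

python3 -m crank '[[0.01,0,0,0,0,0,-1],[0.005,0,0,0,0,0,-1],[0,0,0,0,0,0,-1]]'
python3 -m crank '[[0.01,0,0,0,0,0,-1],[0.005,0,0,0,0,0,-1],[0,0,0,0,0,0,-1]]'
python3 - <<'E'
from h import *
p,d=robot.read_camera("side");cv2.imwrite("pics/s6.png",cv2.resize(p[130:200,230:310],None,fx=8,fy=8,interpolation=cv2.INTER_CUBIC))
E
```

```text
clock: 15.07
tcp_pos: [0.5001, 0.1752, 0.0949]
tool_rot: [[0.001, 0.984, 0.18], [0.0, 0.18, -0.984], [-1.0, 0.001, 0.0]]
force: [-2.4, -0.4, 7.6]
opening: 0.013
clock: 15.32
tcp_pos: [0.5006, 0.1753, 0.0948]
tool_rot: [[0.003, 0.984, 0.18], [0.0, 0.18, -0.984], [-1.0, 0.003, 0.0]]
force: [-4.6, -0.6, 19.1]
opening: 0.013
```

View pics/s6.png

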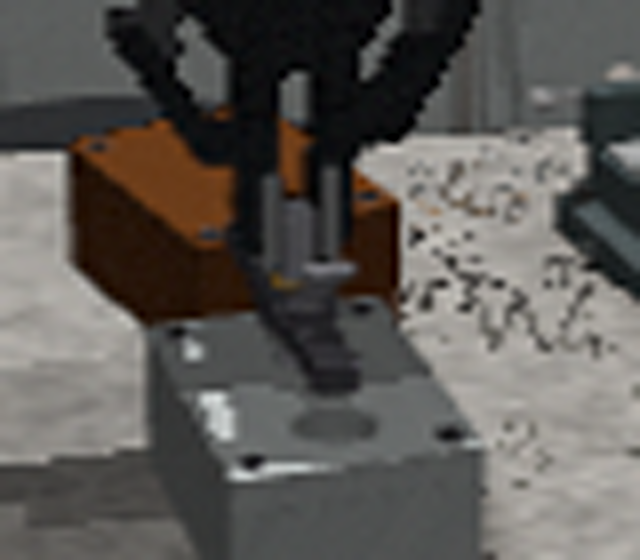

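The rod stands on the bottom at TCP z = 0.0949. I'll relieve the load, release and rise.

```bash

python3 -m crank '[[-0.015,0,0,0,0,0,-1],[-0.008,0,0,0,0,0,-1],[0,0,0,0,0,0,-1],[0,0,0,0,0,0,-1]]'
python3 -m crank '[[0,0,0,0,0,0,-0.6],[0,0,0,0,0,0,-0.3],[0,0,0,0,0,0,0],[0,0,0,0,0,0,0],[0,0,0,0,0,0,0]]'
python3 -m crank '[[-0.1,0,0,0,0,0,0],[-0.2,0,0,0,0,0,0],[-0.2,0,0,0,0,0,0],[-0.15,0,0,0,0,0,0],[-0.05,0,0,0,0,0,0],[0,0,0,0,0,0,0]]'
python3 - <<'E'
from h import *
p,d=robot.read_camera("side");cv2.imwrite("pics/s7f.png",p);cv2.imwrite("pics/s7.png",cv2.resize(p[120:200,230:310],None,fx=8,fy=7.5,interpolation=cv2.INTER_CUBIC))
p,d=robot.read_camera("top");cv2.imwrite("pics/t7.png",cv2.resize(p[110:210,165:285],None,fx=5,fy=5,interpolation=cv2.INTER_CUBIC))
E
```

```text
clock: 15.7
tcp_pos: [0.5, 0.1752, 0.095]
tool_rot: [[0.001, 0.984, 0.18], [0.0, 0.18, -0.984], [-1.0, 0.001, 0.0]]
force: [-0.7, 0.7, 5.1]
opening: 0.0129
clock: 16.12
tcp_pos: [0.4996, 0.1752, 0.0944]
tool_rot: [[-0.0, 0.984, 0.18], [-0.0, 0.18, -0.984], [-1.0, -0.0, -0.0]]
force: [0.2, 0.7, -0.3]
opening: 0.0428
clock: 16.62
tcp_pos: [0.5002, 0.1752, 0.166]
tool_rot: [[0.003, 0.984, 0.18], [0.0, 0.18, -0.984], [-1.0, 0.003, 0.0]]
force: [0.2, 0.3, 0.3]
opening: 0.043
```

View pics/s7.png

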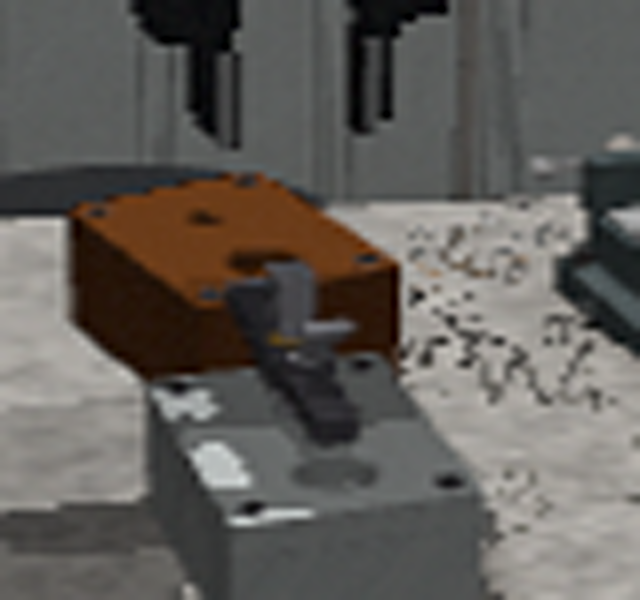

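View pics/t7.png

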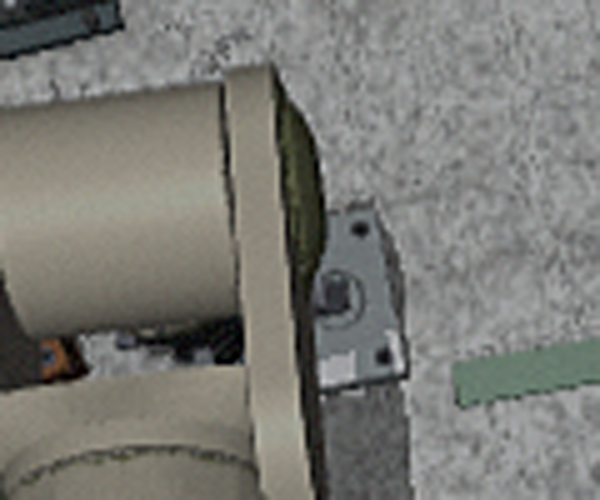

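```bash
python3 - <<'E'
from h import *
b=np.array([.4992,.1751]);y=np.array([np.cos(np.radians(-79.6)),np.sin(np.radians(-79.6))])
for dep in(.039,.041,.043):
  t=.056-dep
  f=lambda q:(round((q[0]-230+.5)*8),round((q[1]-120+.5)*7.5))
  print(dep,"headtop",f(proj("side",[*b,t+.1])),"lever end bar top s5",f(proj("side",[*(b+.059*y),t+.057+.012])),"bottom",f(proj("side",[*(b+.059*y),t+.057])),"plain end top",f(proj("side",[*(b-.065*y),t+.069])),"grip",b-.05*y)
p=cv2.imread("pics/s7f.png");cv2.imwrite("pics/s7c.png",cv2.resize(p[148:185,252:282],None,fx=16,fy=16,interpolation=cv2.INTER_CUBIC))
E
```

```text
0.039 headtop (293, 264) lever end bar top s5 (342, 407) bottom (342, 437) plain end top (243, 270) grip [0.49017404 0.22427857]
0.041 headtop (293, 269) lever end bar top s5 (342, 412) bottom (342, 442) plain end top (243, 275) grip [0.49017404 0.22427857]
0.043 headtop (293, 274) lever end bar top s5 (342, 417) bottom (342, 446) plain end top (243, 279) grip [0.49017404 0.22427857]
```

View pics/s7c.png

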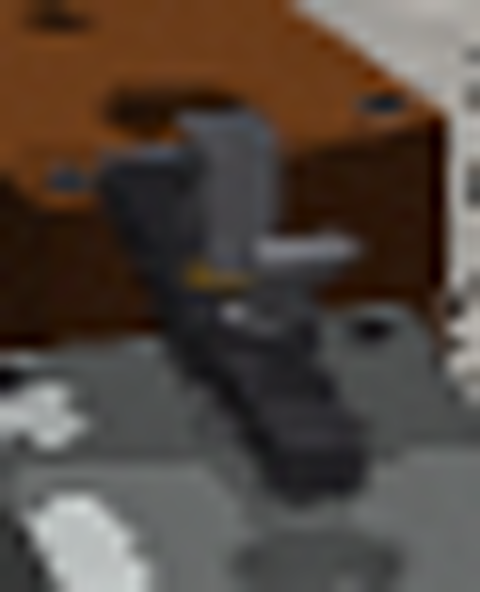

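The gauge stands upright in the narrow bore and the lever is still raised. The bar looks about 1.5° more clockwise than planned, at yaw ~-81°. Now I'll go to the plain arm.

```bash
python3 - <<'E'
from h import *
plan([.491,.2265,.0735],9.2)
E
```

```text
shift [ 0.905  0.011 -0.52 ] tcp [0.4993 0.1751 0.164 ]
tool y yaw 10.35 q6 -3.7
 rx rad units(0.08) 39.52 deg -181.1
 rx rad units(0.08) 0.25 deg -1.1
 rx rad units(0.08) -39.02 deg 178.9
```

```bash

python3 -m crank '[[0,0.01,-0.16,0,0,0,0],[0,0,-0.2,0,0,0,0],[0,0,-0.16,0.25,0,0,0],[0.15,0,0,0,0,0,0],[0.25,0,0,0,0,0,0],[0.25,0,0,0,0,0,0],[0.15,0,0,0,0,0,0],[0,0,0,0,0,0,0]]'
python3 -m crank '[[0.06,0,0,0,0,0,0],[0.03,0,0,0,0,0,0],[0,0,0,0,0,0,0],[0,0,0,0,0,0,0]]'
python3 - <<'E'
from h import *
plan([.491,.2265,.0735],9.2)
p,d=robot.read_camera("side");cv2.imwrite("pics/s8.png",cv2.resize(p[120:200,220:310],None,fx=8,fy=7.5,interpolation=cv2.INTER_CUBIC))
E
```

```text
clock: 17.38
tcp_pos: [0.489, 0.2259, 0.0805]
tool_rot: [[-0.008, 0.987, 0.16], [-0.002, 0.16, -0.987], [-1.0, -0.008, 0.0]]
force: [-0.5, -0.0, 0.0]
opening: 0.0427
clock: 17.72
tcp_pos: [0.4916, 0.2266, 0.0762]
tool_rot: [[0.001, 0.987, 0.16], [0.0, 0.16, -0.987], [-1.0, 0.001, -0.0]]
force: [-0.8, -0.5, 0.4]
opening: 0.0428
shift [ 0.027 -0.006 -0.   ] tcp [0.4916 0.2266 0.0762]
tool y yaw 9.2 q6 3.1
 rx rad units(0.08) 39.27 deg -180.0
 rx rad units(0.08) -0.0 deg 0.0
 rx rad units(0.08) -39.27 deg 180.0
```

View pics/s8.png

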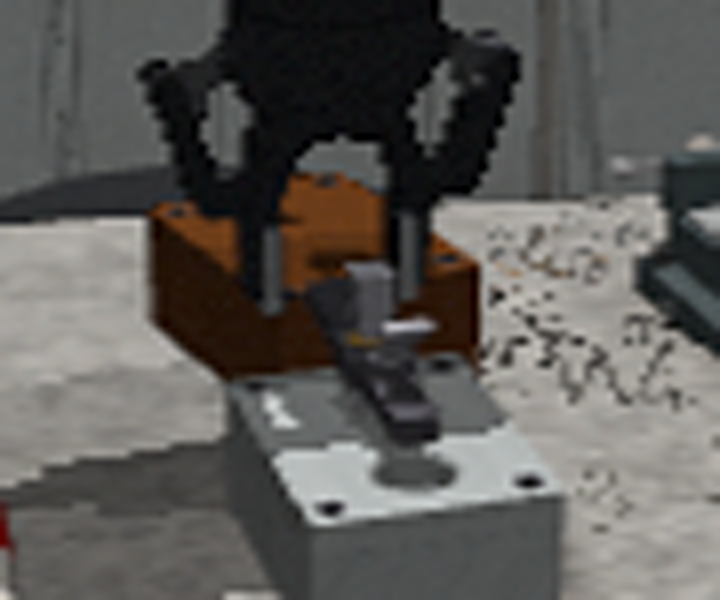

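```bash

python3 -m crank '[[0.015,0,0,0,0,0,0],[0,0,0,0,0,0,-0.3],[0,0,0,0,0,0,-0.5],[0,0,0,0,0,0,-0.8],[0,0,0,0,0,0,-1],[0,0,0,0,0,0,-1],[0,0,0,0,0,0,-1],[0,0,0,0,0,0,-1]]' 40
python3 - <<'E'
from h import *
print(robot.get_state()["tcp_pos"],robot.get_state()["moment"])
p,d=robot.read_camera("side");cv2.imwrite("pics/s9.png",cv2.resize(p[120:200,220:310],None,fx=8,fy=7.5,interpolation=cv2.INTER_CUBIC))
E
```

```text
clock: 18.43
tcp_pos: [0.4915, 0.2266, 0.0743]
tool_rot: [[0.0, 0.987, 0.16], [0.0, 0.16, -0.987], [-1.0, 0.0, -0.0]]
force: [0.1, 0.6, 2.0]
opening: 0.0147
[0.49145548 0.22658737 0.07425676] [ 0.17542024 -0.10053385  0.05379905]
```

View pics/s9.png

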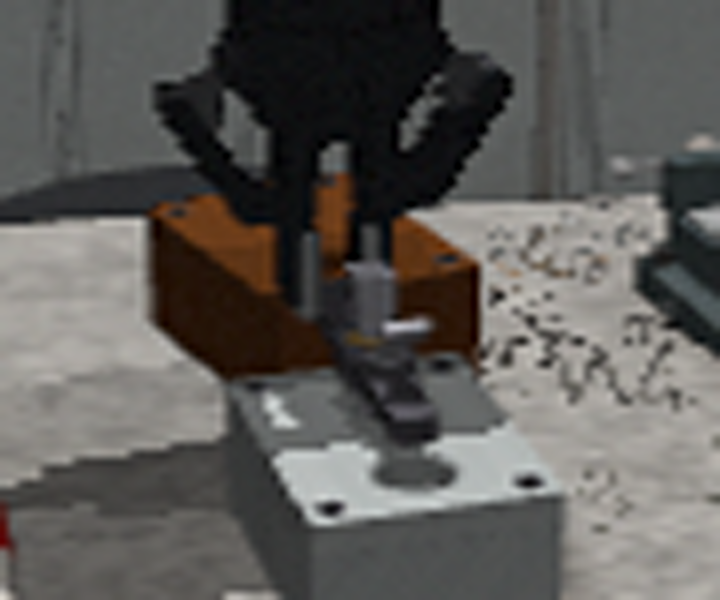

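The bar's arm is gripped (14.7 mm reading for 16 mm, the same offset as on the head). I'll slide it down in small steps.

```bash

python3 -m crank '[[0.01,0,0,0,0,0,-1],[0.01,0,0,0,0,0,-1],[0.01,0,0,0,0,0,-1],[0.01,0,0,0,0,0,-1]]'
python3 -m crank '[[0.01,0,0,0,0,0,-1],[0.01,0,0,0,0,0,-1],[0.01,0,0,0,0,0,-1],[0,0,0,0,0,0,-1]]'
python3 -c "
from station import robot
s=robot.get_state();print(s['tcp_pos'],s['force'],s['moment'])"
```

```text
clock: 18.82
tcp_pos: [0.4914, 0.2266, 0.07]
tool_rot: [[0.0, 0.987, 0.16], [0.0, 0.16, -0.987], [-1.0, 0.0, -0.0]]
force: [0.7, 1.1, 2.4]
opening: 0.0146
clock: 19.15
tcp_pos: [0.4913, 0.2265, 0.0669]
tool_rot: [[-0.0, 0.987, 0.16], [-0.0, 0.16, -0.987], [-1.0, -0.0, 0.0]]
force: [-0.4, 0.7, 0.8]
opening: 0.0148
[0.4912896  0.22647931 0.0668944 ] [-0.43437942  0.73901219  0.79218077] [ 0.16780979 -0.23394284  0.12464867]
```

```bash

python3 -m crank '[[0.01,0,0,0,0,0,-1],[0.01,0,0,0,0,0,-1],[0.01,0,0,0,0,0,-1],[0,0,0,0,0,0,-1]]'
python3 -m crank '[[0.01,0,0,0,0,0,-1],[0.01,0,0,0,0,0,-1],[0,0,0,0,0,0,-1]]'
python3 - <<'E'
from h import *
p,d=robot.read_camera("side");cv2.imwrite("pics/s10.png",cv2.resize(p[120:200,220:310],None,fx=8,fy=7.5,interpolation=cv2.INTER_CUBIC))
E
```

```text
clock: 19.48
tcp_pos: [0.4913, 0.2265, 0.0639]
tool_rot: [[-0.0, 0.987, 0.16], [-0.0, 0.16, -0.987], [-1.0, -0.0, 0.0]]
force: [0.5, 2.0, 1.5]
opening: 0.0146
clock: 19.73
tcp_pos: [0.4913, 0.2265, 0.0619]
tool_rot: [[-0.0, 0.987, 0.16], [-0.0, 0.16, -0.987], [-1.0, -0.0, 0.0]]
force: [0.8, 1.4, 1.3]
opening: 0.0149
```

View pics/s10.png

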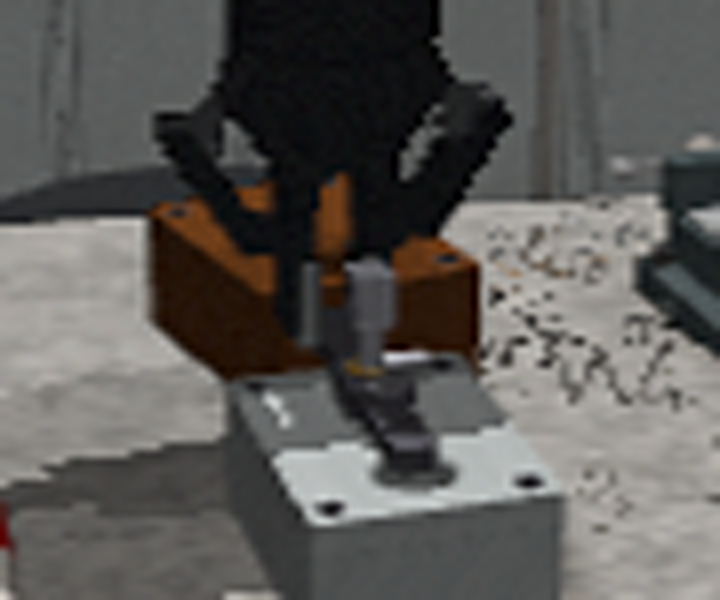

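The head stays at the same height while the bar slides, and the bar is now just above the face.

```bash

python3 -m crank '[[0.01,0,0,0,0,0,-1],[0.005,0,0,0,0,0,-1],[0,0,0,0,0,0,-1]]'
python3 -m crank '[[0.01,0,0,0,0,0,-1],[0.005,0,0,0,0,0,-1],[0,0,0,0,0,0,-1]]'
```

```text
clock: 20.03
tcp_pos: [0.4913, 0.2265, 0.0605]
tool_rot: [[-0.0, 0.987, 0.16], [-0.0, 0.16, -0.987], [-1.0, -0.0, 0.0]]
force: [1.0, 1.6, 1.9]
opening: 0.0145
clock: 20.28
tcp_pos: [0.4914, 0.2265, 0.0597]
tool_rot: [[0.0, 0.987, 0.16], [0.0, 0.16, -0.987], [-1.0, 0.0, -0.0]]
force: [-1.6, 0.7, 7.2]
opening: 0.0146
```

```bash

python3 -m crank '[[0.01,0,0,0,0,0,-1],[0,0,0,0,0,0,-1],[0,0,0,0,0,0,-1]]'
python3 - <<'E'
from h import *
s=robot.get_state();print(s["tcp_pos"],s["moment"])
p,d=robot.read_camera("side");cv2.imwrite("pics/s11.png",cv2.resize(p[145:195,240:300],None,fx=12,fy=12,interpolation=cv2.INTER_CUBIC))
E
```

```text
clock: 20.53
tcp_pos: [0.4915, 0.2266, 0.0595]
tool_rot: [[0.001, 0.987, 0.16], [0.0, 0.16, -0.987], [-1.0, 0.001, -0.0]]
force: [-5.0, 0.3, 16.0]
opening: 0.0145
[0.49151142 0.22660697 0.0595314 ] [-0.03266909  0.80660559 -0.03817747]
```

View pics/s11.png

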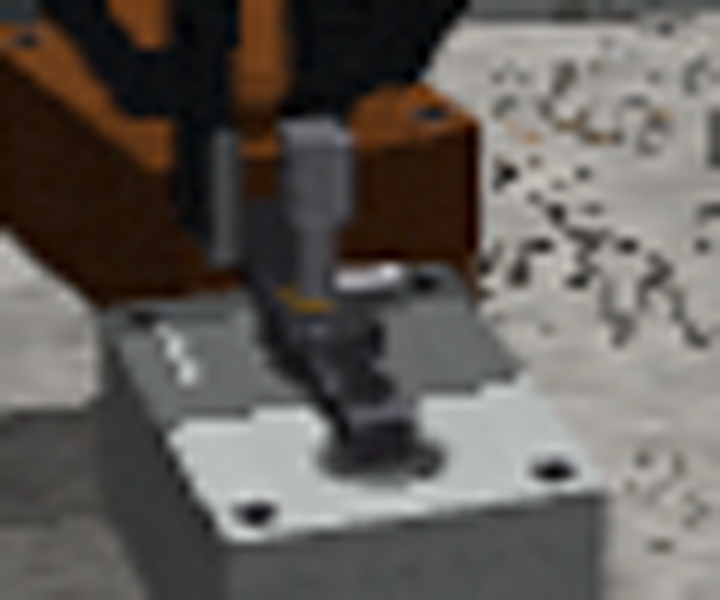

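The bar lies on the face: force rises steeply with no further travel. I'll relieve, release, rise, and move over the lever with the fingers shut.

```bash

python3 -m crank '[[-0.006,0,0,0,0,0,-1],[-0.006,0,0,0,0,0,-1],[0,0,0,0,0,0,-1],[0,0,0,0,0,0,-0.6],[0,0,0,0,0,0,-0.3],[0,0,0,0,0,0,-0.2],[0,0,0,0,0,0,-0.2]]'
python3 -m crank '[[-0.1,0,0,0,0,0,-0.2],[-0.2,0,0,0,0,0,-0.2],[-0.3,0,0,0,0,0,-0.2],[-0.3,0,0,0,0,0,-0.2],[-0.1,0,0,0,0,0,-0.6],[0,0,0,0,0,0,-1]]'
python3 - <<'E'
from h import *
plan([.5071,.1278,.105],9.2)
p,d=robot.read_camera("side");cv2.imwrite("pics/s12f.png",p);cv2.imwrite("pics/s12.png",cv2.resize(p[145:195,240:300],None,fx=12,fy=12,interpolation=cv2.INTER_CUBIC))
E
```

```text
clock: 21.17
tcp_pos: [0.4911, 0.2263, 0.0589]
tool_rot: [[-0.001, 0.987, 0.16], [-0.0, 0.16, -0.987], [-1.0, -0.001, 0.0]]
force: [-0.5, 0.1, 0.1]
opening: 0.0341
clock: 21.67
tcp_pos: [0.4924, 0.2268, 0.1624]
tool_rot: [[0.005, 0.987, 0.16], [0.001, 0.16, -0.987], [-1.0, 0.005, -0.0]]
force: [-0.1, 0.2, 0.2]
opening: 0.0108
shift [ 0.573 -0.017  1.001] tcp [0.4924 0.2268 0.1624]
tool y yaw 9.21 q6 3.1
 rx rad units(0.08) 39.27 deg -180.0
 rx rad units(0.08) 0.0 deg -0.0
 rx rad units(0.08) -39.27 deg 180.0
```

View pics/s12.png

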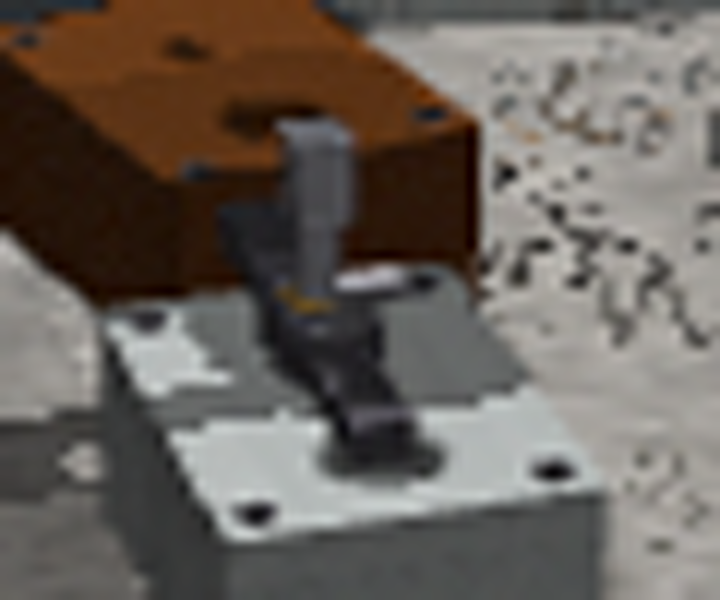

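```bash
python3 - <<'E'
from h import *
b=np.array([.4996,.1752]);a=np.radians(-81);y=np.array([np.cos(a),np.sin(a)])
f=lambda q:(round((q[0]-240+.5)*12),round((q[1]-145+.5)*12))
for th in(.65,.8,.95):
  r=19+34*np.cos(th)-3.5*np.sin(th);z=15.5+34*np.sin(th)+3.5*np.cos(th)
  print(th,r,56+z,f(proj("side",[*(b+r/1e3*y),.056+z/1e3])))
print("plain end top",f(proj("side",[*(b-.065*y),.068])),"lever end top",f(proj("side",[*(b+.059*y),.068])),"bottom",f(proj("side",[*(b+.059*y),.056])),"head",f(proj("side",[*b,.115])))
print("pad flat",f(proj("side",[*(b+.053*y),.075])))
E
```

```text
0.65 43.94869673059176 94.86263108994704 (371, 288)
0.8 40.1772817996553 98.32858057329885 (367, 268)
0.95 35.930270775009234 101.1920179759623 (362, 248)
plain end top (253, 197) lever end top (388, 423) bottom (388, 469) head (321, 130)
pad flat (381, 384)
```

The projection matches the bar lying on the face, with the lever at ~0.75 rad. Now I'll press the lever.

```bash

python3 -m crank '[[0,-0.01,0.2,0,0,0,-1],[0,0,0.3,0,0,0,-1],[0,0,0.3,0,0,0,-1],[0,0,0.2,0,0,0,-1],[0.2,0,0,0,0,0,-1],[0.25,0,0,0,0,0,-1],[0.1,0,0,0,0,0,-1],[0,0,0,0,0,0,-1]]'
python3 - <<'E'
from h import *
plan([.5071,.1278,.077],9.2)
p,d=robot.read_camera("side");cv2.imwrite("pics/s13.png",cv2.resize(p[145:195,240:300],None,fx=12,fy=12,interpolation=cv2.INTER_CUBIC))
E
```

```text
clock: 22.38
tcp_pos: [0.5048, 0.1273, 0.1015]
tool_rot: [[-0.006, 0.987, 0.16], [-0.001, 0.16, -0.987], [-1.0, -0.006, -0.0]]
force: [-1.3, 0.3, 0.1]
opening: 0.0001
shift [ 0.245  0.025 -0.001] tcp [0.5048 0.1273 0.1015]
tool y yaw 9.2 q6 -7.9
 rx rad units(0.08) 39.27 deg -180.0
 rx rad units(0.08) -0.0 deg 0.0
 rx rad units(0.08) -39.27 deg 180.0
```

View pics/s13.png

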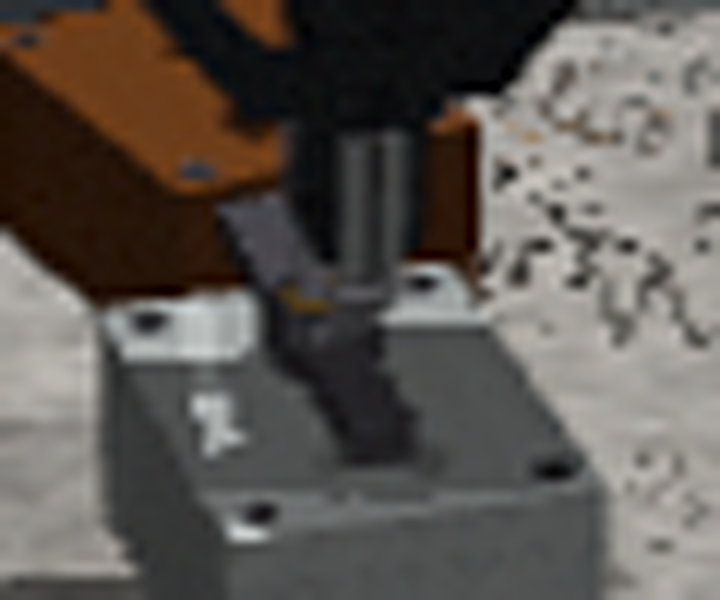

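```bash

python3 -m crank '[[0.03,0,0,0,0,0,-1],[0.03,0,0,0,0,0,-1],[0.03,0,0,0,0,0,-1],[0.03,0,0,0,0,0,-1],[0.03,0,0,0,0,0,-1],[0.03,0,0,0,0,0,-1],[0.02,0,0,0,0,0,-1],[0,0,0,0,0,0,-1]]'
python3 -m crank '[[0.02,0,0,0,0,0,-1],[0.01,0,0,0,0,0,-1],[0,0,0,0,0,0,-1]]'
```

```text
clock: 23.1
tcp_pos: [0.506, 0.1278, 0.0838]
tool_rot: [[-0.001, 0.987, 0.16], [0.0, 0.16, -0.987], [-1.0, -0.001, -0.001]]
force: [-1.1, 1.3, 0.0]
opening: -0.0004
clock: 23.35
tcp_pos: [0.5062, 0.1277, 0.0811]
tool_rot: [[-0.0, 0.987, 0.16], [0.0, 0.16, -0.987], [-1.0, -0.0, -0.0]]
force: [-0.7, 0.1, 1.4]
opening: -0.0
```

```bash

python3 -m crank '[[0.02,0,0,0,0,0,-1],[0.02,0,0,0,0,0,-1],[0,0,0,0,0,0,-1]]'
python3 -m crank '[[0.01,0,0,0,0,0,-1],[0.01,0,0,0,0,0,-1],[0,0,0,0,0,0,-1]]'
```

```text
clock: 23.6
tcp_pos: [0.5062, 0.1276, 0.0769]
tool_rot: [[-0.0, 0.987, 0.16], [0.0, 0.16, -0.987], [-1.0, -0.0, -0.0]]
force: [0.2, -0.1, 1.3]
opening: 0.0002
clock: 23.85
tcp_pos: [0.5063, 0.1276, 0.0752]
tool_rot: [[-0.0, 0.987, 0.16], [0.0, 0.16, -0.987], [-1.0, -0.0, -0.0]]
force: [0.5, -0.1, 0.3]
opening: 0.0004
```

```bash

python3 -m crank '[[0.01,0,0,0,0,0,-1],[0,0,0,0,0,0,-1],[0,0,0,0,0,0,-1]]'
python3 -m crank '[[0.005,0,0,0,0,0,-1],[0,0,0,0,0,0,-1],[0,0,0,0,0,0,-1]]'
python3 - <<'E'
from h import *
p,d=robot.read_camera("side");cv2.imwrite("pics/s14.png",cv2.resize(p[145:195,240:300],None,fx=12,fy=12,interpolation=cv2.INTER_CUBIC))
E
```

```text
clock: 24.1
tcp_pos: [0.5065, 0.1276, 0.0748]
tool_rot: [[0.001, 0.987, 0.16], [-0.0, 0.16, -0.987], [-1.0, 0.001, 0.0]]
force: [-0.5, -1.2, 5.9]
opening: 0.0
clock: 24.35
tcp_pos: [0.5066, 0.1275, 0.0746]
tool_rot: [[0.001, 0.987, 0.16], [-0.0, 0.16, -0.987], [-1.0, 0.001, 0.0]]
force: [-2.4, -1.9, 8.6]
opening: 0.0002
```

View pics/s14.png

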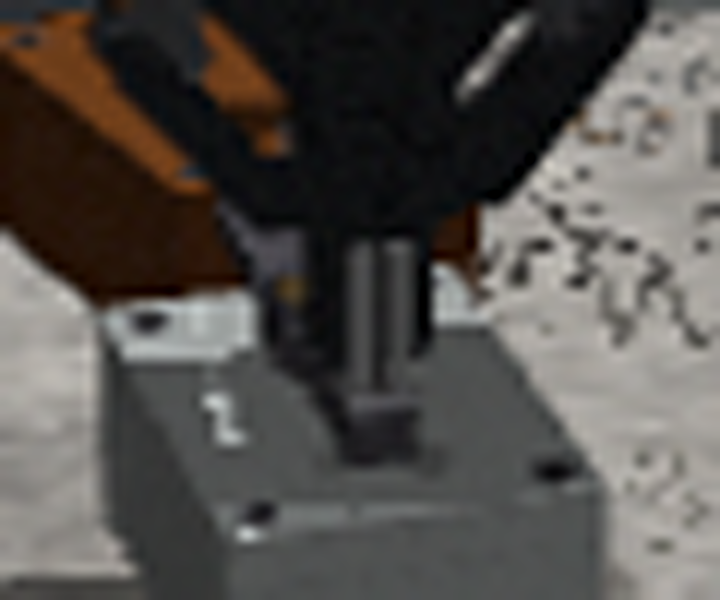

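The stop came at TCP z = 0.0747, the height of a flat pad (0.075). One more small press, then I'll withdraw and check.

```bash

python3 -m crank '[[0.006,0,0,0,0,0,-1],[0,0,0,0,0,0,-1],[-0.03,0,0,0,0,0,-1],[-0.1,0,0,0,0,0,-1],[-0.3,0,0,0,0,0,-1],[-0.3,0,0,0,0,0,-1],[-0.2,0,0,0,0,0,-1],[0,0,0,0,0,0,-1]]'
python3 -m crank '[[0,0,0.2,0,0,0,-1],[0,0,0.3,0,0,0,-1],[0,0,0.3,0,0,0,-1],[0,0,0.3,0,0,0,-1],[0,0,0.3,0,0,0,-1],[0,0,0.2,0,0,0,-1],[0,0,0,0,0,0,-1]]'
python3 - <<'E'
from h import *
p,d=robot.read_camera("side");cv2.imwrite("pics/s15.png",cv2.resize(p[145:195,240:300],None,fx=12,fy=12,interpolation=cv2.INTER_CUBIC))
p,d=robot.read_camera("top");cv2.imwrite("pics/t15.png",cv2.resize(p[120:230,165:385],None,fx=3.6,fy=3.6,interpolation=cv2.INTER_CUBIC))
E
```

```text
clock: 25.07
tcp_pos: [0.5081, 0.1279, 0.1708]
tool_rot: [[0.008, 0.987, 0.16], [0.0, 0.16, -0.987], [-1.0, 0.008, 0.001]]
force: [-0.2, -0.8, 0.5]
opening: 0.0001
clock: 25.65
tcp_pos: [0.5321, -0.0335, 0.1657]
tool_rot: [[-0.0, 0.988, 0.156], [-0.0, 0.156, -0.988], [-1.0, -0.001, 0.0]]
force: [0.5, -0.0, -0.2]
opening: 0.0002
```

View pics/s15.png

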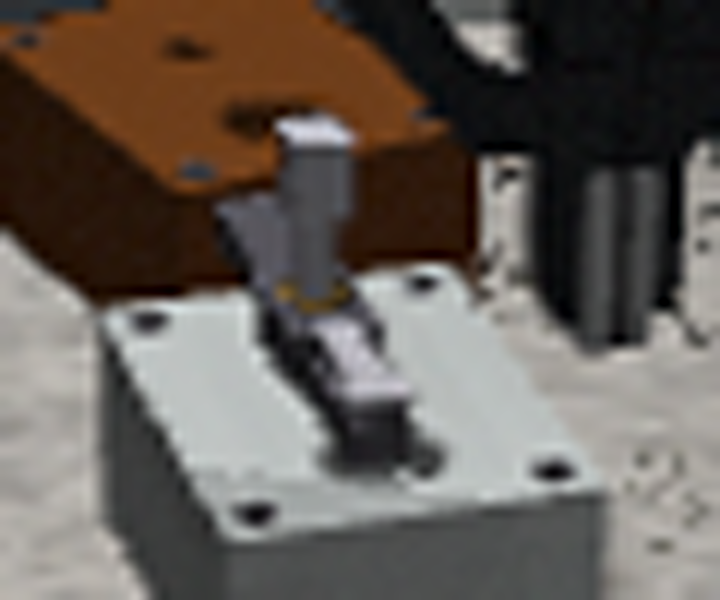

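View pics/t15.png

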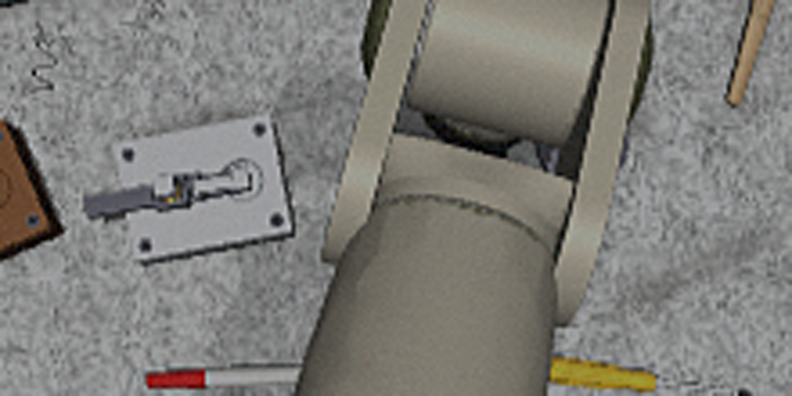

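The lever pad is at (372,388), against (381,384) predicted for flat. The bar's lower edge at ~465 matches the 469 predicted for lying on the face. The gauge stands upright and the arm is clear, so I'm handing in.

```bash
python3 -c "
from station import robot
print(robot.get_state()['clock']);print(robot.sign_off())"
```

```text
25.75
the job is handed in; nothing more can be done
None
```

The gauge is standing in the narrow bore of the aluminium block with its stop bar down on the top face and the lock lever folded flat. I handed the job in at 25.75 s; no verdict was reported.

**How it went:**
- **Gauge into the bore:** I lowered the rod until it touched bottom, about 41 mm deep. I eased off the load and let go, and it stayed standing upright. At the mouth it touched the rim with 6 N, so I corrected the position by about 1 mm before going on. On the bottom it briefly reached 19 N.
- **Stop bar:** I took the bar by its plain arm and slid it down about 14.6 mm, until the force rose to 16 N with almost no further movement.
- **Lock lever:** Only then did I press the lever down. It stopped at 74.7 mm above the work surface, and a flat lever should be at 75 mm.

**Last checks:**
- **Gauge:** In the final side picture it is upright. The bar's lower edge and the lever pad are within about 1 pixel of where they should be for a bar on the face and a flat lever.
- **Bar angle:** The bar ended up about 1.5° off the angle I planned, which makes no difference here.
- **Loose items:** I never worked near the marker, screwdriver or oil stone. In the last top view the arm hid the stone and part of the marker and screwdriver. What showed of the pen and driver looked undisturbed, but I did not measure them.

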